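# Clip a porcelain rod into the straightness gauge and bring up the straightedge

## Task

Set up the straightness check: lift the white porcelain rod insulator off its wooden V-rest, lay it lengthwise in the open mouth of the green gauge fixture's clip and let go of it there, then press it down past the sprung orange jaw until it sits fully home and the jaw has closed over it. Also slide the aluminium straightedge across the bench until it lies flush along the fixture's near edge, roughly centred on it. Do not drop the porcelain onto the bench, and leave the standing insulator, the tape roll and the screwdriver where they are.

Things in the scene. Friction and masses are not known exactly. Their poses are not given: they have to be found in the camera images.
- rod: White porcelain rod insulator, 190 mm long, about 0.2 kg. Origin at its centre on its axis; its own y axis runs along the rod. The plain round core is 24 mm in diameter over the middle 126 mm (63 mm either side of the origin); towards each end come two thin sheds (discs) 44 mm in diameter, then a steel cap 28 mm in diameter. It starts in the V-rest, axis 65 mm above the bench.
- rest: Fixed wooden V-rest, base 70 x 120 mm and 15 mm thick, origin at the centre of its underside. Two V-supports 12 mm thick at y = -48 and +48 mm carry the rod's core, tops 65 mm above the bench; between them the core is free. Its y axis runs along the rod.
- fixture: Gauge fixture: green base plate 110 mm (x, from -65 to +45 mm) by 200 mm (y) by 22 mm high, origin on the bench under the middle of the clips. At y = -44 and +44 mm stand two fork clips, each 16 mm long along y and up to 101 mm high, with 72 mm free between. Each has a dark fixed cheek (inner face x = -13 mm, near side), a saddle 44 mm high and an orange sprung jaw on the far side.
- fixture_mouth (a point): Where the rod's centre is when laid in the clip's mouth, resting on the jaw noses: x = 0, y = 0, 81 mm above the bench in the fixture's frame. The mouth flares upward to 48 mm wide at 97 mm height. The rod lies along the fixture's y axis; its sheds must stay outside the clips, 11 mm to spare either way.
- fixture_seat (a point): Where the rod's centre is when fully home in the fork: x = 0, y = 0, 56 mm above the bench (top of the core at 68 mm). A push of about 8 to 20 N straight down on the middle of the rod snaps it in.
- fixture_edge (a point): Middle of the foot of the base plate's near edge: the upright face at x = -65 mm, 200 mm long, 22 mm high, facing the robot's side. The straightedge belongs against it.
- jaw (a joint): The orange sprung jaw, one hinged part with a nose on each clip; 0 rad = closed, grows to 0.45 as it is forced outward, springs back by itself.
- jaw_nose (a point): Point midway between the two rounded jaw noses (8 mm thick) which the rod must pass: at x = 11 mm, 70 mm above the bench in the fixture when closed.
- straightedge: Aluminium straightedge bar, 30 mm (x) by 200 mm (y) by 15 mm high, 0.3 kg, loose on the bench in front of the fixture's near edge. Origin at the centre of its underside. Flush means its long face lies against the base plate, so its origin is at x = -80 mm in the fixture's frame.
- sample: White ribbed insulator standing upright, 100 mm high, 64 mm in diameter, origin at the centre of its foot; leave alone.
- tape: Roll of blue tape lying flat, 72 mm in diameter, 20 mm high, origin at the centre of its underside; leave alone.
- screwdriver: Red-handled screwdriver lying beyond the work area; leave alone.
Things that resemble listed ones, but are neither listed nor needed, are in the scene too. What is shaped like the rod but blue or red is not meant.

How it is judged:
By the outcome, as a careful person would: the job done as asked, in the order asked, and still so for the second after the job is handed in, with the robot touching nothing.
It also fails if it takes over 59 s, if anything falls off the work surface, if the arm or the gripper's body presses on something with over 40 N, if the wrist force passes 120 N, or if a joint passes its speed limit or range.

## Robot

A 7-joint arm with a two-finger parallel gripper is mounted at the origin on the work surface. World frame = base frame: x ahead of the robot, y to its left, z up, the work surface at z = 0. Lengths are in m, angles in rad, forces in N, time in s.
With the tool pointing down it reaches from about 0.35 to 0.9 m from the base axis. Payload 8.1 kg.
Tool frame: the origin (TCP) lies at the very end of the fingers, on their centre line; the grasp point (between the pads) lies 19 mm behind it; z points along the fingers, y is the line along which they close (so a half turn about z gives the same grasp; the last joint's range is limited). The gripper opens to 92 mm and grips with 3 to 60 N. Pads are 19 mm wide; open, the fingers measure 130 mm over their backs; the gripper's body (75 mm by 190 mm) begins 47 mm behind the grasp point.
Start: joints at [-1.383, 0.434, 0.025, 1.573, -0.012, 1.134, -0.075], TCP at [0.179, 0.599, 0.227] pointing down, gripper open.
Joint ranges: [-2.62, 2.62], [-0.44, 2.09], [-1.27, 1.32], [0.08, 2.57], [-1.32, 4.46], [0.12, 2], [-2.74, 2.74]. Speed limits (rad/s): [2.22, 2.22, 3.01, 3.01, 3.14, 3.14, 3.14].

## Interface

Orientations are given as a rotation vector (axis times angle).
In Python, from cell import readout, cams, job gives the robot as it stands.
- The arm moves only by the tool drive_tool, never from a script. Its argument "commands" is a list of rows, each a list of 3 entries, a list of its own where there are three numbers: the turn, a rotation vector about the tool's x, y, z in rad, then the shift along the tool's x, y, z in cm, then the gripper's target within -1 to 1 (fully open at 1, half-way at 0, shut at -1). A call has 1 to 20 rows; each row is the pose to reach, as a shift and turn from the pose commanded when the call began, along the tool's axes at that moment; what a row does not reach only later rows make up. A row lasts 1/12 s, in which the tool goes at most 41.7 mm and 7.16 degrees, less where a joint would pass 70% of its speed; a pose out of reach is approached as far as the arm can. A call with a gripper value outside its range is refused whole. The fingers move at their own pace and stop on an object; "newtons" is the grip in N (left out, the last holds). Time passes only in rows, so rows that repeat a pose let the fingers close. It gives the time, the measured TCP pose, the force, the opening and the grip force at its end, in the units of the state.
- readout.observe(): the state, without advancing time (a new reading comes with each control period).
- cams.get_image(name): name is "side" or "top"; returns the picture (400x640x3 uint8, blue, green, red); there is no depth.
- cams.camera_info(name): a dict with "camera_matrix" (3x3 intrinsics, pixels), "R" (3x3) and "t" (3): a world point X has camera coordinates R X + t. Camera axes: x right, y down, z forward; pixel columns grow to the right and rows downward; lengths in m; the calibration is good to about 2 mm. A picture is of the moment at which its call begins. camera_info takes no time and is no camera call.
- job.sign_off(): hands the job in; it is judged then, once.
The state is a dict: "clock": time; "joints": joint angles; "dq": joint speeds; "joint_efforts": joint torques, N m; "position": TCP position; "ee_rot": TCP orientation; "force": force on the tool from outside, world axes, zero at the start; "ft_torque": the same for the moment, N m; "width": opening from 0.0 (shut) to 1.0 (fully open); "gripper_force": force on a finger pad.
Only numpy, scipy, OpenCV 4.12 (cv2) and the standard library are available. Lean on these libraries where they do the work, as an engineer would, in place of code of your own. Each camera call takes 0.05 s, during which the arm holds its last target. There are 200 camera calls.

## Working session

There is one attempt and no reset: what is moved stays moved. The work goes in short steps, Python scripts to look and compute and a tool call to move; the robot and the scene stay as the last step left them, time stands still between calls to the robot, and variables do not carry over. Pictures are saved under pics/ and viewed, at most 11 in all, crops included, and the job is handed in when it is done.

Besides the shell and the picture viewer there is one more tool, called after "Request:" by a JSON object that holds its "name" and its "arguments". drive_tool: Moves the arm, as the interface text tells. Its arguments: {"type":"object","properties":{"commands":{"type":"array"},"newtons":{"type":"number"}},"required":["commands"]}

```bash
mkdir -p pics; python3 - <<'E'
from cell import readout,cams
import cv2
for n in("side","top"):
    cv2.imwrite(f"pics/{n}0.png",cams.get_image(n)); c=cams.camera_info(n); print(n,c)
print(readout.observe())
E
```

```text
side {'camera_matrix': array([[487.86224342,   0.        , 317.76644698],
       [  0.        , 487.86224342, 197.87391005],
       [  0.        ,   0.        ,   1.        ]]), 'R': array([[ 0.81891159, -0.57391746,  0.00160138],
       [-0.40409839, -0.57857695, -0.70848656],
       [ 0.40753933,  0.57954074, -0.70572249]]), 't': array([-0.41853301,  0.37312709,  1.17784729])}
top {'camera_matrix': array([[368.24906218,   0.        , 321.3657869 ],
       [  0.        , 368.24906218, 194.45038747],
       [  0.        ,   0.        ,   1.        ]]), 'R': array([[ 8.94060236e-04, -9.99668337e-01, -2.57374455e-02],
       [-9.82038151e-01,  3.97844309e-03, -1.88640510e-01],
       [ 1.88680340e-01,  2.54438094e-02, -9.81708889e-01]]), 't': array([0.12954252, 0.61350895, 1.01754263])}
{'clock': 0.1, 'joints': array([-1.38257568,  0.43516788,  0.02496579,  1.57402341, -0.01161752,
        1.13396718, -0.0751078 ]), 'dq': array([-7.35793682e-04, -1.52048690e-03,  4.46991199e-04, -2.36554008e-03,
       -9.97430159e-05, -9.56686858e-05, -1.30899085e-03]), 'joint_efforts': array([ 3.81419508e-03, -6.69127178e+01,  9.88521315e-01, -3.15142894e+01,
       -6.04905956e-02,  3.74554808e-02,  4.88799060e-05]), 'position': array([0.17912093, 0.59830344, 0.22600759]), 'ee_rot': array([-4.55318706e-01, -3.10832480e+00,  2.22655667e-03]), 'force': array([-0.87564607,  0.56118724,  0.21963648]), 'ft_torque': array([ 0.00643732,  0.00478442, -0.00540074]), 'gripper_force': 0.0, 'width': 0.9993108435857071}
```

View pics/top0.png

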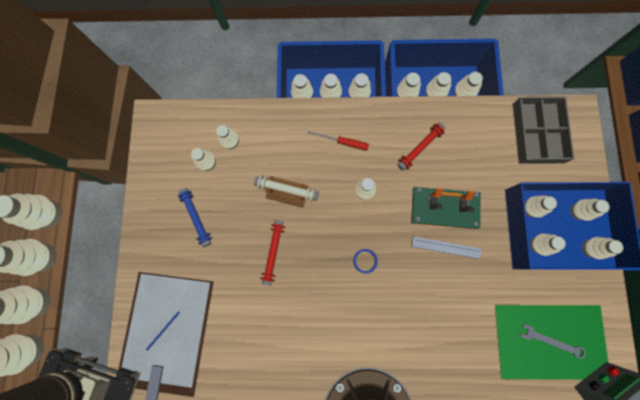

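View pics/side0.png

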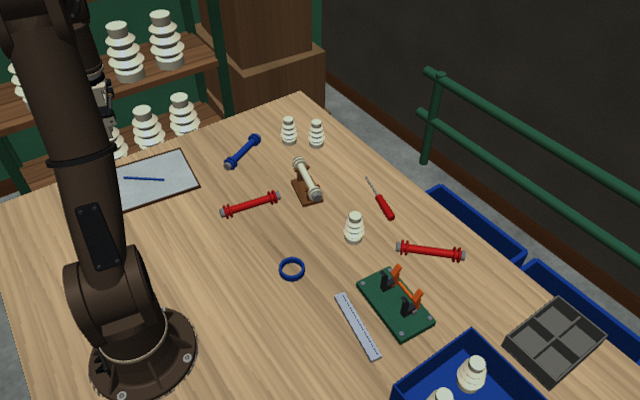

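The top view shows the rod in its rest at about (286,189), the fixture at (447,207), the straightedge at (446,247), the tape at (365,261) and the sample at (366,188). In the side view the rod is at (307,180), the fixture at (396,303) and the straightedge at (357,326). I'll enlarge these.

```bash
python3 - <<'E'
import cv2,numpy as np
t=cv2.imread("pics/top0.png");s=cv2.imread("pics/side0.png")
def crop(im,x,y,w,h,k):
    c=cv2.resize(im[y:y+h,x:x+w],None,fx=k,fy=k,interpolation=cv2.INTER_CUBIC)
    for i in range(0,w,10): cv2.putText(c,str(x+i),(i*k,8),0,.3,(0,0,255)); cv2.line(c,(i*k,8),(i*k,12),(0,0,255))
    for i in range(10,h,10): cv2.putText(c,str(y+i),(0,i*k+3),0,.3,(0,0,255))
    return c
a=crop(t,245,165,80,50,5);b=crop(t,405,180,80,85,5)
c=crop(s,280,145,50,65,6);
cv2.imwrite("pics/c1.png",np.vstack([np.hstack([a,np.zeros((250,0,3),np.uint8)])[:170],b]))
cv2.imwrite("pics/c2.png",crop(s,325,255,120,110,5))
E
```

```text
(no output)
```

View pics/c1.png

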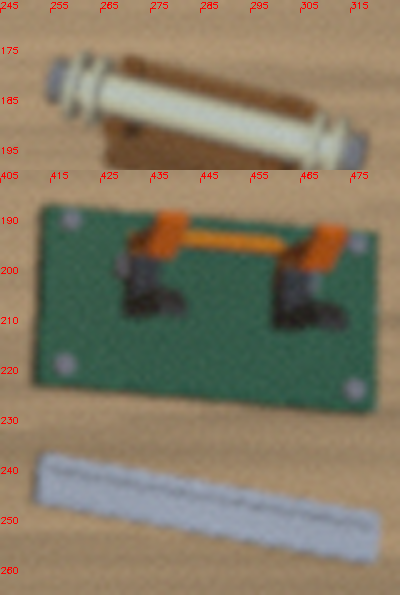

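View pics/c2.png

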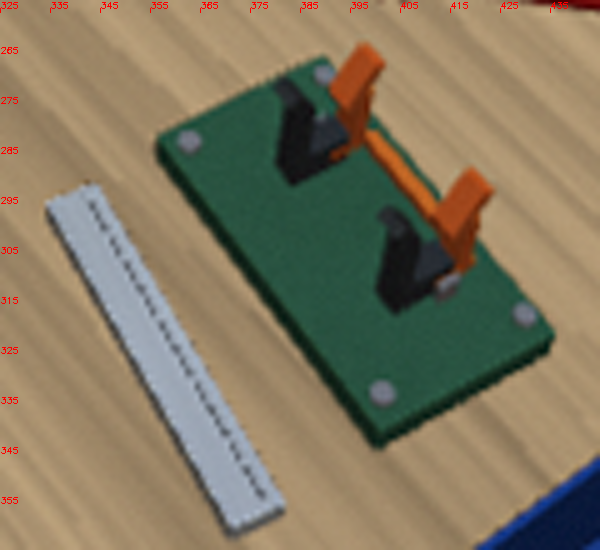

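Plate top corners in the top view are (413.4,187.2), (480.6,192.4), (480,228.4) and (411.8,222.8). In the side view they are (356.4,283.4), (390,266.4), (435.6,322) and (400.4,341). The bar and rod ends were read the same way, so I'll fit planar poses.

```bash
cat > h.py <<'E'
from cell import readout,cams
import numpy as np,cv2
from scipy.optimize import least_squares
from scipy.spatial.transform import Rotation as Ro
def proj(n,P):
    c=cams.camera_info(n);q=(c["R"]@np.atleast_2d(P).T).T+c["t"];q=q@c["camera_matrix"].T
    return q[:,:2]/q[:,2:]
def place(p,L):
    c,s=np.cos(p[2]),np.sin(p[2]);L=np.atleast_2d(np.array(L,float))
    return np.c_[p[0]+c*L[:,0]-s*L[:,1],p[1]+s*L[:,0]+c*L[:,1],L[:,2]]
def fit(obs,p0):
    f=lambda p:np.concatenate([(proj(n,place(p,L))-np.array(U)).ravel() for n,L,U in obs])
    r=least_squares(f,p0,loss="soft_l1");return r.x,np.abs(r.fun).round(1)
E
python3 - <<'E'
from h import *
# order: far-left(+x,+y), far-right, near-right, near-left
F=[[.045,.1,.022],[.045,-.1,.022],[-.065,-.1,.022],[-.065,.1,.022]]
S=[[.015,.1,.015],[.015,-.1,.015],[-.015,-.1,.015],[-.015,.1,.015]]
ft=("top",F,[(413.4,187.2),(480.6,192.4),(480,228.4),(411.8,222.8)])
fs=("side",F,[(390,266.4),(435.6,322),(400.4,341),(356.4,283.4)])
st=("top",S,[(413.4,236.6),(481,248.6),(480.8,258.6),(412.4,246)])
ss=("side",S,[(344.4,291.6),(381.8,357),(371.4,360.4),(334.4,296.2)])
for o in([ft,fs],[ft],[fs]):print("fix",*fit(o,[.6,-.35,0]))
for o in([st,ss],[st],[ss]):print("bar",*fit(o,[.5,-.35,0]))
R=[[0,.095,.065],[0,-.095,.065]]
rt=("top",R,[(255,181),(317.8,195)]);p,r=fit([rt],[.6,.1,0]);print("rod",p,r,proj("side",place(p,R)))
print("rods side-only",*fit([("side",R,[(297,161),(316,196)])],[.6,.1,0]))
o=readout.observe();print(Ro.from_rotvec(o["ee_rot"]).as_matrix().round(3))
s=cv2.imread("pics/side0.png")[145:215,270:340];cv2.imwrite("pics/c3.png",cv2.resize(s,None,fx=8,fy=8,interpolation=cv2.INTER_CUBIC))
print(fit([("top",[[0,0,.1]],[(367,182)])],[.6,0,0]))
E
```

```text
fix [ 0.58985874 -0.24629425 -0.09392176] [0.7 0.6 0.6 0.  0.6 0.5 0.5 0.1 0.9 1.2 0.5 0.6 0.1 0.3 1.1 1.8]
fix [ 0.58977112 -0.24442912 -0.08689011] [0.  0.3 0.2 0.2 0.2 0.3 0.  0.2]
fix [ 0.58944742 -0.24843415 -0.1001685 ] [0.2 0.6 0.8 0.3 0.  1.1 0.6 1.4]
bar [ 0.46193243 -0.24035941 -0.18329558] [0.4 0.3 0.8 0.1 0.  0.3 0.  0.3 0.1 0.2 0.5 1.  0.2 0.6 0.4 0.8]
bar [ 0.4621623  -0.23949976 -0.17978216] [0.1 0.3 0.5 0.1 0.3 0.1 0.3 0.3]
bar [ 0.46137823 -0.24132984 -0.18666327] [0.1 0.1 0.4 0.5 0.3 1.  0.2 0.5]
rod [ 0.63254931  0.23150491 -0.22668537] [0. 0. 0. 0.] [[296.5656323  159.53252102]
 [318.55116629 197.77594045]]
rods side-only [ 0.63201879  0.2364118  -0.26953401] [0.2 2.5 0.2 1.2]
[[-0.958  0.287 -0.   ]
 [ 0.287  0.958 -0.001]
 [-0.    -0.001 -1.   ]]
(array([ 0.64133262, -0.00137989,  0.        ]), array([0., 0.]))
```

View pics/c3.png

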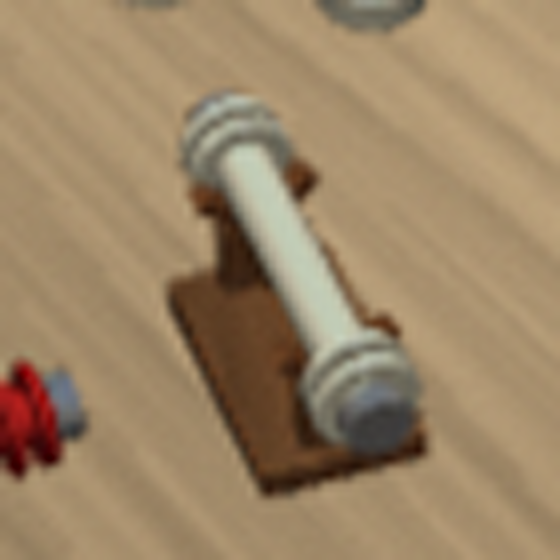

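The right cap end is at (317.8,196.6) in the side view, which agrees with the rod pose (0.632, 0.232, yaw -0.23). Next I'll check the jaw crossbar's height and work out the first move.

```bash
cat >> h.py <<'E'
def goto(x,y,z,yangle=None):
    "tool-frame turn/shift (rad, cm) from measured pose; yangle = world heading (rad) of tool y, tool down"
    o=readout.observe();R=Ro.from_rotvec(o["ee_rot"]).as_matrix()
    sh=R.T@(np.array([x,y,z])-o["position"])*100
    tu=np.zeros(3)
    if yangle is not None:
        c,s=np.cos(yangle),np.sin(yangle);T=np.array([[s,c,0],[-c,s,0],[0,0,-1.]]);tu=Ro.from_matrix(R.T@T).as_rotvec()
    print("turn",tu.round(3),"shift",sh.round(2));return R
E
python3 - <<'E'
from h import *
f=lambda P:np.concatenate([proj("side",P)[0]-(405.5,290),proj("top",P)[0]-(451.5,194.2)])
r=least_squares(f,[.6,-.25,.04]);print("bar xyz",r.x,r.fun)
d=r.x[:2]-[.5895,-.2455];c,s=np.cos(-.09),np.sin(-.09);print("in fixture",c*d[0]+s*d[1],-s*d[0]+c*d[1])
F=(.5895,-.2455,-.09)
print(proj("top",place(F,[[-.013,.052,.101],[-.013,-.036,.101],[.011,-.044,.07],[.011,.044,.07]])))
goto(.6325,.232,.20,-.228);goto(.6325,.232,.052,-.228)
E
```

```text
bar xyz [ 0.61182596 -0.25040918  0.05111571] [ 0.87076192 -0.28723333 -0.4432553   0.94615077]
in fixture 0.022676826933666884 -0.002882683371034181
[[436.51715047 202.69381281]
 [468.58402555 205.40370946]
 [467.58047745 199.11910191]
 [436.56458975 196.51984033]]Traceback (most recent call last):
  File "<stdin>", line 7, in <module>
  File "h.py", line 20, in goto
    c,s=np.cos(yangle),np.sin(yangle);T=np.array([[s,c,0],[-c,s,0],[0,0,-1.]]);tu=Ro.from_matrix(R.T@T).as_rotvec()
                                                                                  ~~~~~~~~~~~~~~^^^^^^^
  File "scipy/spatial/transform/_rotation.pyx", line 1143, in scipy.spatial.transform._rotation.Rotation.from_matrix
ValueError: Non-positive determinant (left-handed or null coordinate frame) in rotation matrix 0: [[-6.28568479e-02 -9.98022547e-01  1.10763744e-04]
 [-9.98021542e-01  6.28569418e-02  1.41641514e-03]
 [ 1.42057651e-03  2.15132123e-05  9.99998991e-01]].
```

```bash
sed -i 's/\[\[s,c,0\],\[-c,s,0\]/[[-s,c,0],[c,s,0]/' h.py; python3 - <<'E'
from h import *
goto(.6325,.232,.20,-.228)
E
```

```text
turn [-1.000e-03  1.000e-03  1.508e+00] shift [-53.94 -22.08   2.64]
```

Request:
{"name": "drive_tool", "arguments": {"commands": [[[0, 0, 1.508], [-53.9, -22.1, 2.6], 0.3], [[0, 0, 1.508], [-53.9, -22.1, 2.6], 0.3], [[0, 0, 1.508], [-53.9, -22.1, 2.6], 0.3], [[0, 0, 1.508], [-53.9, -22.1, 2.6], 0.3], [[0, 0, 1.508], [-53.9, -22.1, 2.6], 0.3], [[0, 0, 1.508], [-53.9, -22.1, 2.6], 0.3], [[0, 0, 1.508], [-53.9, -22.1, 2.6], 0.3], [[0, 0, 1.508], [-53.9, -22.1, 2.6], 0.3], [[0, 0, 1.508], [-53.9, -22.1, 2.6], 0.3], [[0, 0, 1.508], [-53.9, -22.1, 2.6], 0.3], [[0, 0, 1.508], [-53.9, -22.1, 2.6], 0.3], [[0, 0, 1.508], [-53.9, -22.1, 2.6], 0.3], [[0, 0, 1.508], [-53.9, -22.1, 2.6], 0.3], [[0, 0, 1.508], [-53.9, -22.1, 2.6], 0.3], [[0, 0, 1.508], [-53.9, -22.1, 2.6], 0.3], [[0, 0, 1.508], [-53.9, -22.1, 2.6], 0.3], [[0, 0, 1.508], [-53.9, -22.1, 2.6], 0.3], [[0, 0, 1.508], [-53.9, -22.1, 2.6], 0.3], [[0, 0, 1.508], [-53.9, -22.1, 2.6], 0.3], [[0, 0, 1.508], [-53.9, -22.1, 2.6], 0.3]], "newtons": 25}}

```text
clock: 1.77
position: [0.6314, 0.234, 0.2009]
ee_rot: [-2.457, -1.957, -0.0]
force: [-0.0, 0.7, 0.4]
width: 0.654
gripper_force: 0.0
```

```bash
python3 - <<'E'
from h import *
goto(.6325,.232,.20,-.228);goto(.6325,.232,.054,-.228);goto(.6325,.232,.054)
o=readout.observe();print(o["joints"],o["width"],o["clock"],o["position"])
E
```

```text
turn [-0.    -0.001  0.002] shift [-0.17  0.16  0.09]
turn [-0.    -0.001  0.002] shift [-0.18  0.16 14.69]
turn [0. 0. 0.] shift [-0.18  0.16 14.69]
[-0.7292219   0.56029164  0.47458431  1.50312207 -0.27092499  1.14369174
 -0.43004547] 0.6540662408207885 1.7667 [0.63135874 0.23396906 0.20086322]
```

Request:
{"name": "drive_tool", "arguments": {"commands": [[[0, 0, 0], [-0.2, 0.1, 3.5], 0.3], [[0, 0, 0], [-0.2, 0.1, 7], 0.3], [[0, 0, 0], [-0.2, 0.1, 10], 0.3], [[0, 0, 0], [-0.2, 0.1, 12], 0.3], [[0, 0, 0], [-0.2, 0.1, 13.5], 0.3], [[0, 0, 0], [-0.2, 0.1, 14.6], 0.3], [[0, 0, 0], [-0.2, 0.1, 14.6], 0.3], [[0, 0, 0], [-0.2, 0.1, 14.6], 0.3], [[0, 0, 0], [-0.2, 0.1, 14.6], -0.2], [[0, 0, 0], [-0.2, 0.1, 14.6], -0.3], [[0, 0, 0], [-0.2, 0.1, 14.6], -0.4], [[0, 0, 0], [-0.2, 0.1, 14.6], -0.6], [[0, 0, 0], [-0.2, 0.1, 14.6], -0.8], [[0, 0, 0], [-0.2, 0.1, 14.6], -1], [[0, 0, 0], [-0.2, 0.1, 14.6], -1], [[0, 0, 0], [-0.2, 0.1, 14.6], -1], [[0, 0, 0], [-0.2, 0.1, 14.6], -1]], "newtons": 25}}

```text
clock: 3.18
position: [0.6324, 0.2304, 0.0549]
ee_rot: [-2.459, -1.954, 0.0]
force: [-3.5, 0.6, 4.4]
width: 0.253
gripper_force: 25.0
```

Request:
{"name": "drive_tool", "arguments": {"commands": [[[0, 0, 0], [0, 0, -0.5], -1], [[0, 0, 0], [0, 0, -1.5], -1], [[0, 0, 0], [0, 0, -3.5], -1], [[0, 0, 0], [0, 0, -6], -1], [[0, 0, 0], [0, 0, -9], -1], [[0, 0, 0], [0, 0, -12], -1], [[0, 0, 0], [0, 0, -14], -1], [[0, 0, 0], [0, 0, -14.5], -1], [[0, 0, 0], [0, 0, -14.5], -1]], "newtons": 30}}

```text
clock: 3.93
position: [0.6338, 0.2303, 0.2019]
ee_rot: [2.459, 1.953, 0.006]
force: [-0.5, 0.7, -2.5]
width: 0.252
gripper_force: 29.9
```

```bash
python3 - <<'E'
from h import *
t=cams.get_image("top");s=cams.get_image("side")
a=cv2.resize(t[150:230,230:350],None,fx=4,fy=4,interpolation=cv2.INTER_CUBIC)
b=cv2.resize(s[80:220,240:360],None,fx=4,fy=4,interpolation=cv2.INTER_CUBIC)[:560]
c=np.zeros((560,480,3),np.uint8);c[:320]=a
cv2.imwrite("pics/lift.png",cv2.resize(np.hstack([c,b]),None,fx=.83,fy=.83))
goto(.5895,-.2455,.20,-.09);o=readout.observe();print(o["force"],o["width"])
E
```

```text
turn [-0.001  0.001 -0.138] shift [-47.3    6.6   -0.11]
[-0.60366121  0.10868414 -2.52383195] 0.2520926777577782
```

View pics/lift.png

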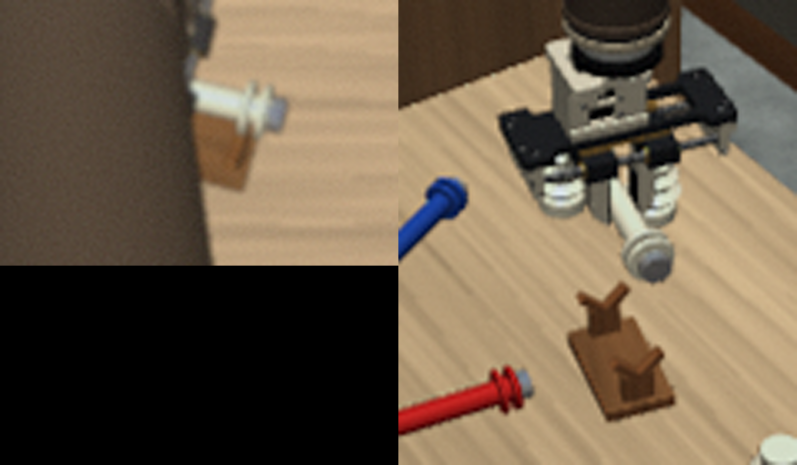

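The rod is held and clear of the rest. The cap end is at about (316.5,183.3) in the top view and (317.4,159.2) in the side view. I'll triangulate it to check the rod's tilt and position along its axis.

```bash
python3 - <<'E'
from h import *
f=lambda P:np.concatenate([proj("side",P)[0]-(317.4,159.2),proj("top",P)[0]-(316.5,183.3)])
r=least_squares(f,[.6,.15,.2]);print(r.x,r.fun)
o=readout.observe();R=Ro.from_rotvec(o["ee_rot"]).as_matrix();print("in tool",R.T@(r.x-o["position"]))
E
```

```text
[0.60945743 0.13772335 0.2187602 ] [ 1.04039612 -0.24436861 -0.41867307  0.86949305]
in tool [-0.09515906 -0.00116828 -0.02004941]
```

Request:
{"name": "drive_tool", "arguments": {"commands": [[[0, 0, -0.02], [-1.5, 0.2, 0], -1], [[0, 0, -0.04], [-4, 0.5, 0], -1], [[0, 0, -0.06], [-7.5, 1, 0], -1], [[0, 0, -0.08], [-11.5, 1.6, 0], -1], [[0, 0, -0.1], [-15.5, 2.2, 0], -1], [[0, 0, -0.12], [-19.5, 2.7, 0], -1], [[0, 0, -0.138], [-23.5, 3.3, 0], -1], [[0, 0, -0.138], [-27.5, 3.9, 0], -1], [[0, 0, -0.138], [-31.5, 4.4, 0], -1], [[0, 0, -0.138], [-35.5, 5, 0], -1], [[0, 0, -0.138], [-39.5, 5.5, 0], -1], [[0, 0, -0.138], [-43, 6, 0], -1], [[0, 0, -0.138], [-45.5, 6.4, 0], -1], [[0, 0, -0.138], [-47, 6.6, 0], -1], [[0, 0, -0.138], [-47.3, 6.6, 0], -1], [[0, 0, -0.138], [-47.3, 6.6, 0], -1], [[0, 0, -0.138], [-47.3, 6.6, 0], -1], [[0, 0, -0.138], [-47.3, 6.6, 0], -1]], "newtons": 30}}

```text
clock: 5.53
position: [0.5904, -0.243, 0.1989]
ee_rot: [-2.315, -2.121, -0.0]
force: [-0.0, -0.2, -1.3]
width: 0.247
gripper_force: 29.9
```

```bash
python3 - <<'E'
from h import *
goto(.5895,-.2455,.11,-.09)
E
```

```text
turn [-0.001 -0.001  0.002] shift [-0.26 -0.06  8.89]
```

Request:
{"name": "drive_tool", "arguments": {"commands": [[[0, 0, 0], [-0.2, -0.1, 2], -1], [[0, 0, 0], [-0.2, -0.1, 4.5], -1], [[0, 0, 0], [-0.2, -0.1, 6.5], -1], [[0, 0, 0], [-0.2, -0.1, 8], -1], [[0, 0, 0], [-0.2, -0.1, 8.5], -1], [[0, 0, 0], [-0.2, -0.1, 8.5], -1], [[0, 0, 0], [-0.2, -0.1, 8.5], -1]]}}

```text
clock: 6.12
position: [0.5895, -0.2465, 0.1152]
ee_rot: [2.318, 2.12, 0.001]
force: [1.5, -1.3, -1.3]
width: 0.255
gripper_force: 29.9
```

```bash
python3 - <<'E'
from h import *
t=cams.get_image("top");s=cams.get_image("side")
a=cv2.resize(t[165:245,400:500],None,fx=4,fy=4,interpolation=cv2.INTER_CUBIC)
b=cv2.resize(s[220:350,340:440],None,fx=4,fy=4,interpolation=cv2.INTER_CUBIC)
c=np.zeros((520,400,3),np.uint8);c[:320]=a
cv2.imwrite("pics/pre.png",np.hstack([c,b]))
goto(.5895,-.2455,.070,-.09)
E
```

```text
turn [0.002 0.    0.001] shift [ 0.17 -0.05  4.6 ]
```

View pics/pre.png

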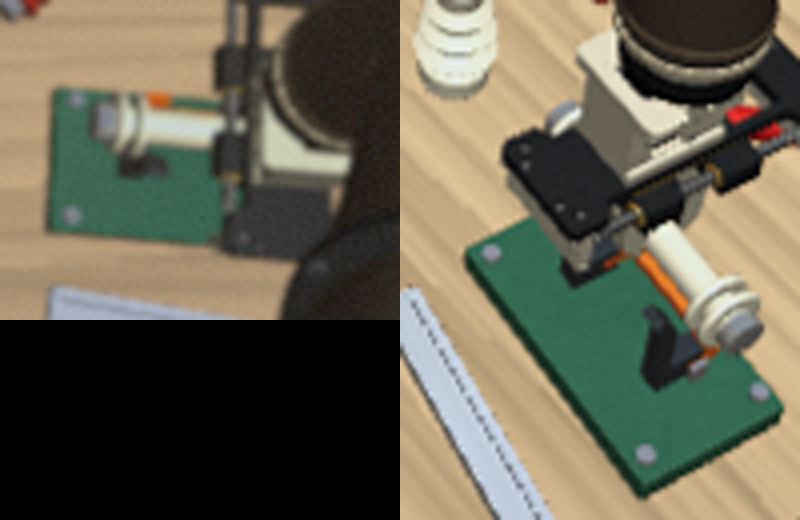

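The left cap end is at (423.5,195.8) in the top view and the right cap end at (425.8,302.5) in the side view. I'll compare these with the ideal pose.

```bash
python3 - <<'E'
from h import *
F=(.5895,-.2455,-.09)
for z in(.121,.126,.131):print(z,proj("top",place(F,[[0,.095,z]])),proj("side",place(F,[[0,-.095,z]])))
# clip tops vs sheds, top view / cheek tops side view
print(proj("side",place(F,[[-.013,-.052,.101],[-.013,-.036,.101],[-.013,.052,.101]])))
print(proj("top",place((0,0,0),[[.6,-.2,.1],[.6,-.21,.1]])))
E
```

```text
0.121 [[422.87721715 195.4686459 ]] [[426.6264658  305.35600926]]
0.126 [[423.32682184 195.12728225]] [[426.97028817 304.16074054]]
0.131 [[423.78084946 194.78256047]] [[427.31626726 302.95797414]]
[[409.61347432 298.87128417]
 [405.54732463 293.96960235]
 [384.34244808 268.40744514]]
[[438.71867725 196.10844388]
 [442.33140659 196.09459244]]
```

Request:
{"name": "drive_tool", "arguments": {"commands": [[[0, 0, 0], [0.1, 0, 1], -1], [[0, 0, 0], [0.1, 0, 2], -1], [[0, 0, 0], [0.1, 0, 2.8], -1], [[0, 0, 0], [0.1, 0, 3.4], -1], [[0, 0, 0], [0.1, 0, 3.8], -1], [[0, 0, 0], [0.1, 0, 4.1], -1], [[0, 0, 0], [0.1, 0, 4.2], -1], [[0, 0, 0], [0.1, 0, 4.2], -1]]}}

```text
clock: 6.88
position: [0.591, -0.2466, 0.0729]
ee_rot: [2.316, 2.118, 0.003]
force: [5.6, -0.6, 0.7]
width: 0.251
gripper_force: 29.9
```

Request:
{"name": "drive_tool", "arguments": {"commands": [[[0, 0, 0], [0, 0.2, 0.1], -1], [[0, 0, 0], [0, 0.2, 0.2], -1], [[0, 0, 0], [0, 0.2, 0.2], -1], [[0, 0, 0], [0, 0.2, 0.2], -1]]}}

```text
clock: 7.22
position: [0.591, -0.2467, 0.0707]
ee_rot: [2.319, 2.119, -0.0]
force: [0.9, -0.3, 2.9]
width: 0.253
gripper_force: 29.9
```

Contact force is light (fx 0.9 N, fz 2.9 N), with the rod axis at about 81 mm as expected. I'll release gently.

Request:
{"name": "drive_tool", "arguments": {"commands": [[[0, 0, 0], [0, 0, 0], -0.45], [[0, 0, 0], [0, 0, 0], -0.4], [[0, 0, 0], [0, 0, 0], -0.35], [[0, 0, 0], [0, 0, 0], -0.3], [[0, 0, 0], [0, 0, 0], -0.2], [[0, 0, 0], [0, 0, 0], -0.1], [[0, 0, 0], [0, 0, 0], -0.1], [[0, 0, 0], [0, 0, 0], -0.1], [[0, 0, 0], [0, 0, 0], -0.1], [[0, 0, 0], [0, 0, -1], -0.1], [[0, 0, 0], [0, 0, -2.5], -0.1], [[0, 0, 0], [0, 0, -5], -0.1], [[0, 0, 0], [0, 0, -7], -0.5], [[0, 0, 0], [0, 0, -7], -1], [[0, 0, 0], [0, 0, -7], -1], [[0, 0, 0], [0, 0, -7], -1], [[0, 0, 0], [0, 0, -7], -1], [[0, 0, 0], [0, 0, -7], -1], [[0, 0, 0], [0, 0, -7], -1]]}}

```text
clock: 8.8
position: [0.5905, -0.2463, 0.14]
ee_rot: [-2.318, -2.118, 0.001]
force: [-0.4, -0.4, -0.0]
width: 0.015
gripper_force: 0.0
```

```bash
python3 - <<'E'
from h import *
t=cams.get_image("top");s=cams.get_image("side")
a=cv2.resize(t[165:245,400:500],None,fx=4,fy=4,interpolation=cv2.INTER_CUBIC)
b=cv2.resize(s[220:350,340:440],None,fx=4,fy=4,interpolation=cv2.INTER_CUBIC)
c=np.zeros((520,400,3),np.uint8);c[:320]=a
cv2.imwrite("pics/rel.png",np.hstack([c,b]))
goto(.5895,-.2455,.094,-.09)
E
```

```text
turn [-0.001 -0.    -0.   ] shift [ 0.08 -0.12  4.62]
```

View pics/rel.png

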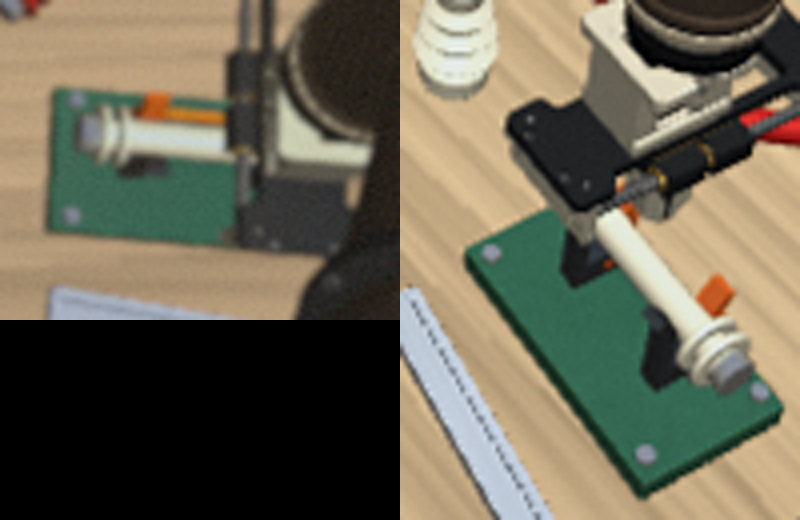

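The rod lies in the mouth, with its sheds outside the clips and the jaw still closed. The left end is at (420,197.5) in the top view and the right end at (423.3,312.5) in the side view. Next I'll press down with the closed fingertips.

Request:
{"name": "drive_tool", "arguments": {"commands": [[[0, 0, 0], [0, -0.1, 1.5], -1], [[0, 0, 0], [0, -0.1, 3], -1], [[0, 0, 0], [0, -0.1, 4], -1], [[0, 0, 0], [0, -0.1, 4.4], -1], [[0, 0, 0], [0, -0.1, 4.7], -1], [[0, 0, 0], [0, -0.1, 5], -1], [[0, 0, 0], [0, -0.1, 5.3], -1], [[0, 0, 0], [0, -0.1, 5.6], -1], [[0, 0, 0], [0, -0.1, 5.9], -1], [[0, 0, 0], [0, -0.1, 6.2], -1], [[0, 0, 0], [0, -0.1, 6.5], -1], [[0, 0, 0], [0, -0.1, 6.8], -1], [[0, 0, 0], [0, -0.1, 6.9], -1], [[0, 0, 0], [0, -0.1, 6.9], -1]]}}

```text
clock: 10.07
position: [0.5914, -0.2463, 0.0728]
ee_rot: [2.317, 2.118, 0.003]
force: [0.2, 1.2, 6.3]
width: 0.004
gripper_force: 3.0
```

Request:
{"name": "drive_tool", "arguments": {"commands": [[[0, 0, 0], [0, 0, 0.2], -1], [[0, 0, 0], [0, 0, 0.4], -1], [[0, 0, 0], [0, 0, 0.5], -1], [[0, 0, 0], [0, 0, 0.6], -1], [[0, 0, 0], [0, 0, 0.6], -1]]}}

```text
clock: 10.48
position: [0.5924, -0.2464, 0.068]
ee_rot: [2.316, 2.117, 0.005]
force: [0.7, 2.9, 17.6]
width: 0.004
gripper_force: 8.4
```

Request:
{"name": "drive_tool", "arguments": {"commands": [[[0, 0, 0], [0, 0, 0.1], -1], [[0, 0, 0], [0, 0, 0.2], -1], [[0, 0, 0], [0, 0, 0.2], -1]]}}

```text
clock: 10.73
position: [0.594, -0.2466, 0.0678]
ee_rot: [2.314, 2.116, 0.009]
force: [-0.1, 4.9, 29.4]
width: 0.008
gripper_force: 14.6
```

Force rose from 17.6 to 29.4 N with almost no further travel at z = 0.068. That's a hard stop at the expected core-top height, so the rod is seated. I'll retreat.

Request:
{"name": "drive_tool", "arguments": {"commands": [[[0, 0, 0], [0, 0, -0.6], -1], [[0, 0, 0], [0, 0, -2], -1], [[0, 0, 0], [0, 0, -5], -1], [[0, 0, 0], [0, 0, -8], -1], [[0, 0, 0], [0, 0, -10], -1], [[0, 0, 0], [0, 0, -10], -1]]}}

```text
clock: 11.23
position: [0.592, -0.2479, 0.1682]
ee_rot: [2.315, 2.115, 0.005]
force: [-0.0, -0.7, 0.8]
width: 0.004
gripper_force: 0.0
```

```bash
python3 - <<'E'
from h import *
goto(.4197,-.2362,.12,-.09-np.pi/2)
E
```

```text
turn [ 0.006 -0.004  1.57 ] shift [ -0.39 -17.3    4.71]
```

Request:
{"name": "drive_tool", "arguments": {"commands": [[[0, 0, 1.57], [-0.4, -17.3, 0], 1], [[0, 0, 1.57], [-0.4, -17.3, 0], 1], [[0, 0, 1.57], [-0.4, -17.3, 0], 1], [[0, 0, 1.57], [-0.4, -17.3, 0], 1], [[0, 0, 1.57], [-0.4, -17.3, 0], 1], [[0, 0, 1.57], [-0.4, -17.3, 0], 1], [[0, 0, 1.57], [-0.4, -17.3, 0], 1], [[0, 0, 1.57], [-0.4, -17.3, 0], 1], [[0, 0, 1.57], [-0.4, -17.3, 0], 1], [[0, 0, 1.57], [-0.4, -17.3, 0], 1], [[0, 0, 1.57], [-0.4, -17.3, 0], 1], [[0, 0, 1.57], [-0.4, -17.3, 0], 1], [[0, 0, 1.57], [-0.4, -17.3, 0], 1], [[0, 0, 1.57], [-0.4, -17.3, 0], 1], [[0, 0, 1.57], [-0.4, -17.3, 0], 1], [[0, 0, 1.57], [-0.4, -17.3, 0], 1], [[0, 0, 1.57], [-0.4, -17.3, 0], 1], [[0, 0, 1.57], [-0.4, -17.3, 0], 1]]}}

```text
clock: 12.73
position: [0.4172, -0.2348, 0.1637]
ee_rot: [-3.138, 0.138, -0.0]
force: [-0.0, -0.5, -1.6]
width: 1.001
gripper_force: 0.0
```

```bash
python3 - <<'E'
from h import *
cams.get_image("top");s=cams.get_image("side");cv2.imwrite("pics/bar1.png",cv2.resize(s[180:380,280:460],None,fx=3.3,fy=3,interpolation=cv2.INTER_CUBIC))
goto(.4197,-.2362,.007,-.09-np.pi/2);print(readout.observe()["joints"])
E
```

```text
turn [-0.    -0.     0.001] shift [ 0.25  0.12 15.67]
[-0.32570612  0.36775193  0.95701918  2.05177397 -0.38236703  0.908058
 -0.81859023]
```

View pics/bar1.png

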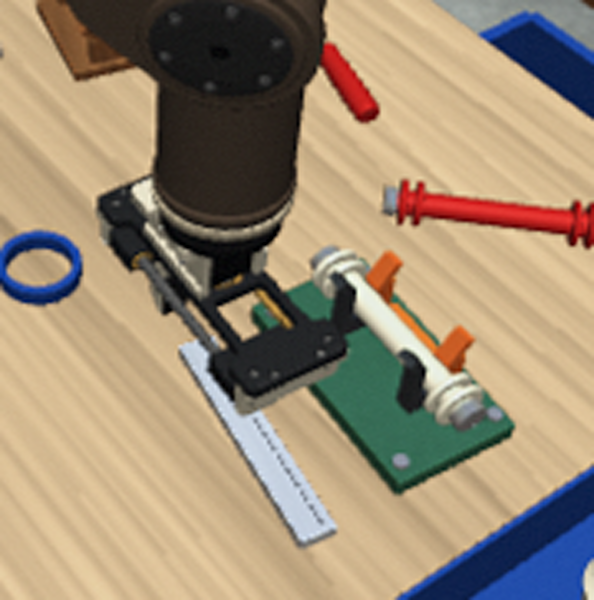

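The rod is down between the cheeks with the jaw noses over it, and the bar is clear ahead of the fingers. I'll descend behind the bar.

Request:
{"name": "drive_tool", "arguments": {"commands": [[[0, 0, 0], [0.1, 0.1, 3], 1], [[0, 0, 0], [0.1, 0.1, 6], 1], [[0, 0, 0], [0.1, 0.1, 9], 1], [[0, 0, 0], [0.1, 0.1, 11.5], 1], [[0, 0, 0], [0.1, 0.1, 13.5], 1], [[0, 0, 0], [0.1, 0.1, 14.8], 1], [[0, 0, 0], [0.1, 0.1, 15.3], 1], [[0, 0, 0], [0.1, 0.1, 15.3], 1], [[0, 0, 0], [0.1, 0.1, 15.3], 1], [[0, 0, 0], [0.1, 0.1, 15.3], 1]]}}

```text
clock: 13.67
position: [0.4188, -0.2362, 0.0116]
ee_rot: [3.138, -0.14, 0.002]
force: [-0.1, -0.6, -0.7]
width: 0.999
gripper_force: 0.0
```

```bash
python3 - <<'E'
from h import *
goto(.4854,-.2421,.007,-.09-np.pi/2);print(readout.observe()["joints"])
E
```

```text
turn [ 0.    -0.001  0.001] shift [ 6.68 -0.01  0.47]
[-0.08403937  0.60341795  0.67624521  2.17122032 -0.69293501  0.58996666
 -0.55678509]
```

Request:
{"name": "drive_tool", "arguments": {"commands": [[[0, 0, 0], [0.4, 0, 0.4], 1], [[0, 0, 0], [0.8, 0, 0.4], 1], [[0, 0, 0], [1.2, 0, 0.4], 1], [[0, 0, 0], [1.6, 0, 0.4], 1], [[0, 0, 0], [2.0, 0, 0.4], 1], [[0, 0, 0], [2.4, 0, 0.4], 1], [[0, 0, 0], [2.8, 0, 0.4], 1], [[0, 0, 0], [3.2, 0, 0.4], 1], [[0, 0, 0], [3.6, 0, 0.4], 1], [[0, 0, 0], [4.0, 0, 0.4], 1], [[0, 0, 0], [4.4, 0, 0.4], 1], [[0, 0, 0], [4.8, 0, 0.4], 1], [[0, 0, 0], [5.2, 0, 0.4], 1], [[0, 0, 0], [5.6, 0, 0.4], 1], [[0, 0, 0], [5.8, 0, 0.4], 1], [[0, 0, 0], [6.0, 0, 0.4], 1], [[0, 0, 0], [6.0, 0, 0.4], 1], [[0, 0, 0], [6.0, 0, 0.4], 1]]}}

```text
clock: 15.17
position: [0.4783, -0.2413, 0.0068]
ee_rot: [3.138, -0.14, 0.001]
force: [-0.1, 0.5, -0.5]
width: 1.002
gripper_force: 0.0
```

Request:
{"name": "drive_tool", "arguments": {"commands": [[[0, 0, 0], [0.2, 0, 0], 1], [[0, 0, 0], [0.4, 0, 0], 1], [[0, 0, 0], [0.6, 0, 0], 1], [[0, 0, 0], [0.7, 0, 0], 1], [[0, 0, 0], [0.7, 0, 0], 1]]}}

```text
clock: 15.58
position: [0.4853, -0.2419, 0.0067]
ee_rot: [3.138, -0.14, 0.0]
force: [-0.7, 0.2, 0.7]
width: 1.0
gripper_force: 0.1
```

Request:
{"name": "drive_tool", "arguments": {"commands": [[[0, 0, 0], [0.1, 0, 0], 1], [[0, 0, 0], [0.2, 0, 0], 1], [[0, 0, 0], [0.2, 0, 0], 1]]}}

```text
clock: 15.83
position: [0.486, -0.2419, 0.0066]
ee_rot: [-3.138, 0.142, 0.002]
force: [-5.2, 1.5, 2.8]
width: 0.997
gripper_force: 2.3
```

```bash
python3 - <<'E'
from h import *
s=cams.get_image("side");cv2.imwrite("pics/bar2.png",cv2.resize(s[250:370,330:450],None,fx=5,fy=5,interpolation=cv2.INTER_CUBIC))
print(readout.observe()["force"])
E
```

```text
[-5.34312795  1.25776337  2.94621141]
```

View pics/bar2.png

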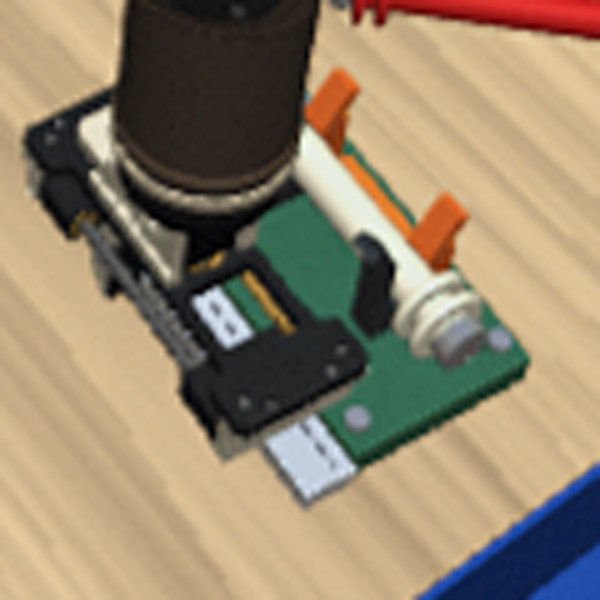

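The bar lies against the plate's near edge, with a contact force of 5 N. A small yaw wiggle under light pressure will close any gap at either end; then I'll back off and check.

Request:
{"name": "drive_tool", "arguments": {"commands": [[[0, 0, 0], [0.05, 0, 0], 1], [[0, 0, 0.01], [0.05, 0, 0], 1], [[0, 0, 0.02], [0.05, 0, 0], 1], [[0, 0, 0.02], [0.05, 0, 0], 1], [[0, 0, 0], [0.05, 0, 0], 1], [[0, 0, -0.01], [0.05, 0, 0], 1], [[0, 0, -0.02], [0.05, 0, 0], 1], [[0, 0, -0.02], [0.05, 0, 0], 1]]}}

```text
clock: 16.55
position: [0.4851, -0.242, 0.0064]
ee_rot: [-3.139, 0.111, 0.005]
force: [-9.3, 1.2, 4.5]
width: 0.999
gripper_force: 4.6
```

Request:
{"name": "drive_tool", "arguments": {"commands": [[[0, 0, 0.02], [-0.3, 0, 0], 1], [[0, 0, 0.02], [-1.5, 0, 0], 1], [[0, 0, 0.02], [-3.5, 0, 0], 1], [[0, 0, 0.02], [-5, 0, 0], 1], [[0, 0, 0.02], [-5, 0, -2], 1], [[0, 0, 0.02], [-5, 0, -5], 1], [[0, 0, 0.02], [-5, 0, -9], 1], [[0, 0, 0.02], [-5, 0, -13], 1], [[0, 0, 0.02], [-5, 0, -17], 1], [[0, 0, 0.02], [-5, 0, -20], 1], [[0, 0, 0.02], [-5, 0, -20], 1], [[0, 0, 0.02], [-5, 0, -20], 1]]}}

```text
clock: 17.55
position: [0.4394, -0.2389, 0.2085]
ee_rot: [3.138, -0.139, 0.008]
force: [0.5, -0.4, -1.0]
width: 1.001
gripper_force: 0.0
```

```bash
python3 - <<'E'
from h import *
o=readout.observe();print(o["position"],o["force"],o["joints"])
R=Ro.from_rotvec(o["ee_rot"]).as_matrix();print(R.T@np.array([-.1,.35,.05])*100)
E
```

```text
[ 0.4394095  -0.23888257  0.20846233] [ 0.45804281 -0.42555927 -0.98662537] [-0.36608894  0.34536827  0.99998645  1.95286944 -0.34396146  1.01918703
 -0.86914899]
[-13.02515899 -33.97941335  -5.07392369]
```

Request:
{"name": "drive_tool", "arguments": {"commands": [[[0, 0, 0], [-3, -4, -2], 1], [[0, 0, 0], [-4, -8, -4], 1], [[0, 0, 0], [-4, -12, -5], 1], [[0, 0, 0], [-4, -16, -5], 1], [[0, 0, 0], [-4, -20, -5], 1], [[0, 0, 0], [-4, -24, -5], 1], [[0, 0, 0], [-4, -28, -5], 1], [[0, 0, 0], [-4, -32, -5], 1], [[0, 0, 0], [-4, -34, -5], 1], [[0, 0, 0], [-4, -34, -5], 1], [[0, 0, 0], [-4, -34, -5], 1]]}}

```text
clock: 18.47
position: [0.4275, 0.1059, 0.2556]
ee_rot: [3.137, -0.132, -0.002]
force: [0.7, -0.4, -0.2]
width: 0.999
gripper_force: 0.0
```

```bash
python3 - <<'E'
from h import *
t=cams.get_image("top");s=cams.get_image("side")
a=cv2.resize(t[175:250,400:490],None,fx=4,fy=4,interpolation=cv2.INTER_CUBIC)
b=cv2.resize(s[250:360,340:450],None,fx=4,fy=4,interpolation=cv2.INTER_CUBIC)
c=np.zeros((440,360,3),np.uint8);c[:300]=a
cv2.imwrite("pics/end.png",np.hstack([c,b]))
F=(.5895,-.2455,-.09)
print("seat ends",proj("top",place(F,[[0,.095,.056],[0,-.095,.056]])),proj("side",place(F,[[0,-.095,.056],[0,.095,.056]])))
B=[[-.095,.1,.015],[-.095,-.1,.015]];print("bar near corners",proj("top",place(F,B)),proj("side",place(F,B)))
E
```

```text
seat ends [[417.40718763 199.62178153]
 [483.62754723 205.20689842]] [[422.34421895 320.24287011]
 [377.26696647 265.36016666]]
bar near corners [[411.18351011 233.25104704]
 [479.40257936 239.2708119 ]] [[345.29305219 287.81063984]
 [389.70259615 348.31948063]]
```

View pics/end.png

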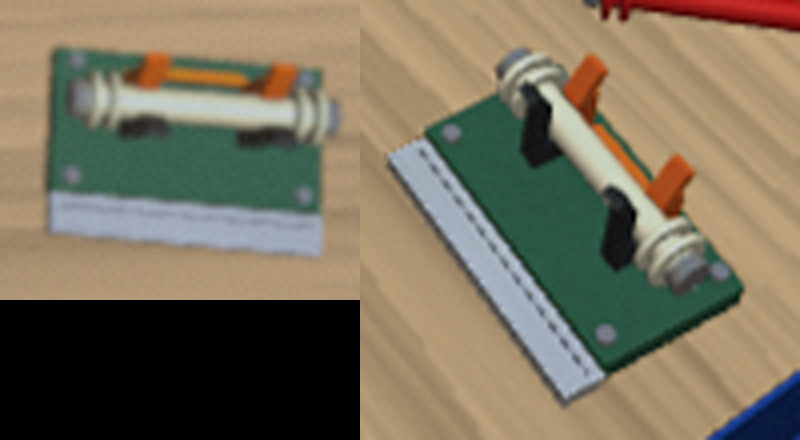

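The bar lies flush along the near edge and is centred. The rod ends are at (422.5,318.8) and (378,265) in the side view, matching the seat prediction of (422.3,320.2) and (377.3,265.4), and the jaw is closed.

```bash
python3 -c "
from cell import job
print(job.sign_off())"
```

```text
the job is handed in; nothing more can be done
None
```

The job is handed in at about 18.5 s: the rod is pressed fully home in the clip with the jaw closed over it, and the straightedge lies flush along the fixture's near edge, roughly centred; no verdict came back.

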